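Free the stir bar jammed in a bottle neck and load the inclined stirrer

TASK

The stir bar has jammed across the narrow throat of the open sample bottle. Pick the bottle up and free the bar so that it drops to the bottom: rocking the bottle well over to one side and then to the other, along the bar's length, lets it through. Then lay the bottle in the empty blue cradle of the inclined stirring unit, its foot down against the drive box, and let go; leave the capped spare bottle, the beaker, the amber bottle and the conical flask standing where they are.

Things in the scene. Friction and masses are not known exactly. Their poses are not given: they have to be found in the camera images.
- bottle_mid (a point): Open clear glass sample bottle, 160 g, 172 mm tall, round about its z axis (z out of the mouth); this point is on the axis half-way up, 86 mm above the foot. Body 56 mm across up to 95 mm above the foot, shoulder to 112, neck 21 mm across with a 13 mm bore to 132, funnel (walls 30 degrees from level) to 140, upright mouth rim above. Starts upright on the bench.
- bottle_mouth (a point): Same bottle: centre of the mouth rim, on the axis, 157 mm above the foot: the place to grip. The rim is 48 mm across, wall 3 mm, upright from 137 to 172 mm above the foot. The frame is the bottle's.
- bottle_foot (a point): Same bottle: centre of its underside. z is the bottle's axis, towards the mouth.
- bar_mid (a point): White 8 x 28 mm stir bar: its centre, x lengthwise; at first across the throat, 139 mm above the foot, within 0.6 rad of world y. Stays jammed if leaned under 15 degrees. Leaning it 40 degrees along its length slides it to that side; swinging back and as far the other way drops it end-on through the neck (or a second round). A lean across it only rolls it. Free: under 45 mm from bottle_foot.
- stirrer_cradle: Blue V cradle of the fixed black inclined stirring unit. Origin: centre of the flat 90 mm square drive-box face where the bottle's foot belongs, 118 mm above the bench. z: cradle axis, up and back, 35 degrees from vertical; x: up out of the V's open side; y: across. V plates run from z = 5 to 90 mm, touch a 56 mm round body on this z axis, reach 38 mm to each side, all below x = -3 mm.
- stirrer: The unit's base plate, 200 x 160 x 10 mm (x, y, z), on the bench; origin under its centre. Its x axis is the level direction in which the cradle's low end points. Nothing of the unit stands within 50 mm of the mouth rim of a bottle lying in the cradle.
- spare: Bystander: the same bottle shape closed with a white cap 53 mm across, 178 mm tall; origin at the centre of its foot. It and the open bottle may have changed places.
- beaker: Bystander: clear glass beaker 68 mm across, 90 mm tall; origin at the centre of its foot.
- amber: Bystander: amber bottle 58 mm across, 115 mm tall; origin at the centre of its foot.
- conical: Bystander: clear conical flask 80 mm across at the foot, 110 mm tall; origin at the centre of its foot.

How it is judged:
By the outcome, as a careful person would: the job done as asked, in the order asked, and still so for the second after the job is handed in, with the robot touching nothing.
It also fails if it takes over 64 s, if anything falls off the work surface, if the arm or the gripper's body presses on something with over 40 N, if the wrist force passes 120 N, or if a joint passes its speed limit or range.

ROBOT

A 7-joint arm with a two-finger parallel gripper is mounted at the origin on the work surface. World frame = base frame: x ahead of the robot, y to its left, z up, the work surface at z = 0. Lengths are in m, angles in rad, forces in N, time in s.
With the tool pointing down it reaches from about 0.425 to 0.875 m from the base axis. Payload 8.4 kg.
Tool frame: the origin (TCP) lies midway between the tips of the shut fingers; the grasp point (between the pads) lies 19 mm behind it (grasp_offset is the distance from the TCP to the grasp point, in m); z points along the fingers, y is the line along which they close (so a half turn about z gives the same grasp; the last joint's range is limited). The gripper opens to 85 mm and grips with 20 to 120 N. Pads are 22 mm wide; open, the fingers measure 114 mm over their backs; the gripper's body (76 mm by 85 mm) begins 54 mm behind the grasp point. The pads swing forward as they close: fully open they stand 13 mm farther back than shut.
Start: joints at [1.01, 0.333, 0.04, 1.465, -0.013, 1.343, -0.059], TCP at [0.29, -0.582, 0.231] pointing down, gripper open.
Joint ranges: [-2.58, 2.58], [-0.38, 2.09], [-1.3, 1.39], [0.25, 2.4], [-1.5, 4.64], [0.08, 2.09], [-2.65, 2.65]. Speed limits (rad/s): [2.22, 2.22, 2.79, 2.79, 3.14, 3.14, 3.14].

INTERFACE

Orientations are given as [roll, pitch, yaw] about the fixed x, y, z axes, in that order (R = Rz(yaw) Ry(pitch) Rx(roll)).
In Python, from cell import * gives the robot as it stands. The module is installed in compiled form; this text tells all that it offers.
- The arm moves only by the shell command python3 -m jog 'ROWS'. ROWS is JSON, a list of rows, each a list of 7 numbers: the shift along the tool's x, y, z in m, then the turn, a rotation vector about the tool's x, y, z in degrees, then the opening, from -1 (shut) to 1 (fully open), so that 0 is half open. In form: [[x, y, z, wx, wy, wz, grip], ...]. A call has 1 to 12 rows; each row shifts and turns the commanded pose from where the row before left it, along the tool's axes as they then stand; what a row does not reach is not made up. A row lasts 1/8 s, in which the tool goes at most 62.5 mm and 10.7 degrees, less where a joint would pass 70% of its speed; a pose out of reach is approached as far as the arm can. A call with a gripper value outside its range is refused whole. The fingers move at their own pace and stop on an object; the grip force is fixed at half the most. Time passes only in rows, so rows that do not move let the fingers close. It gives the time, the measured TCP pose, the force, the opening and the grip force at its end, in the units of the state.
- get_obs(): the state, without advancing time (a new reading comes with each control period).
- snapshot(name): name is "side" or "top"; returns a dict with "color" (480x640x3 uint8, red, green, blue), "fx", "fy", "cx", "cy" (pixels), "k1" (the pictures are not rectified: a ray, as slopes to the right and down, at radius r is drawn at 1 + k1 r^2 times it, then the intrinsics apply), "T" (4x4, takes a point from camera to world coordinates). Camera axes: x right, y down, z forward; pixel columns grow to the right and rows downward; lengths in m; the calibration is good to about 2 mm. A picture is of the moment at which its call begins. There is no depth.
- hand_in(): hands the job in; it is judged then, once.
The state is a dict: "time": time; "q": joint angles; "dq": joint speeds; "joint_efforts": joint torques, N m; "tcp_pos": TCP position; "tcp_rot": TCP orientation; "wrist_force": force on the tool from outside, world axes, zero at the start; "torque": the same for the moment, N m; "gripper_width": finger opening in m; "grasp_force": force on a finger pad.
Only numpy, scipy, OpenCV 4.12 (cv2) and the standard library are available. Lean on these libraries where they do the work, as an engineer would, in place of code of your own. Each camera call takes 0.05 s, during which the arm holds its last target. There are 200 camera calls.

## Working session

There is one attempt and no reset: what is moved stays moved. The work goes in short steps, Python scripts to look and compute and a shell command to move; the robot and the scene stay as the last step left them, time stands still between calls to the robot, and variables do not carry over. Pictures are saved under pics/ and viewed, at most 10 in all, crops included, and the job is handed in when it is done.

```bash
mkdir -p pics
cat > h.py <<'E'
import numpy as np,cv2
from cell import *
from scipy.spatial.transform import Rotation as R
def snap(n,f):
    s=snapshot(n); cv2.imwrite('pics/'+f,cv2.cvtColor(s['color'],cv2.COLOR_RGB2BGR)); np.save('pics/'+f+'.npy',{k:s[k] for k in s if k!='color'},allow_pickle=True); return s
def cam(f): return np.load('pics/'+f+'.npy',allow_pickle=True).item()
def ray(s,u,v):
    K=np.array([[s['fx'],0,s['cx']],[0,s['fy'],s['cy']],[0,0,1.]])
    p=cv2.undistortPoints(np.array([[[u,v]]],float),K,np.array([s['k1'],0,0,0.]))[0,0]
    T=np.array(s['T']); d=T[:3,:3]@[p[0],p[1],1]; return T[:3,3],d/np.linalg.norm(d)
def atz(s,u,v,z):
    o,d=ray(s,u,v); return o+d*(z-o[2])/d[2]
def tri(a,pa,b,pb):
    o1,d1=ray(a,*pa);o2,d2=ray(b,*pb)
    t=np.linalg.lstsq(np.c_[d1,-d2],o2-o1,rcond=None)[0]
    p,q=o1+t[0]*d1,o2+t[1]*d2; return (p+q)/2,np.linalg.norm(p-q)
def proj(s,P):
    T=np.array(s['T']); c=T[:3,:3].T@(np.array(P)-T[:3,3]); x=c[:2]/c[2]; x=x*(1+s['k1']*(x@x)); return x*[s['fx'],s['fy']]+[s['cx'],s['cy']]
E
python3 - <<'E'
from h import *
for n in('side','top'):
    s=snap(n,n+'0.png'); print(n,s['fx'],s['k1'],np.round(s['T'],3).tolist())
o=get_obs();print(o['tcp_pos'],o['tcp_rot'],o['time'],o['wrist_force'])
E
```

```text
side 512.3482931922116 -0.08416675142519872 [[0.888, -0.329, 0.321, 0.294], [-0.46, -0.653, 0.602, -0.418], [0.011, -0.682, -0.731, 0.679], [0.0, 0.0, 0.0, 1.0]]
top 434.961755407353 -0.017316986784954823 [[-0.005, -0.999, 0.043, 0.521], [-1.0, 0.005, -0.007, 0.037], [0.007, -0.043, -0.999, 0.835], [0.0, 0.0, 0.0, 1.0]]
[ 0.28939661 -0.58155667  0.23049987] [-3.14010062e+00  1.25231207e-04  4.61799886e-01] 0.1 [ 0.19766213 -0.0631572   0.41135458]
```

View pics/side0.png

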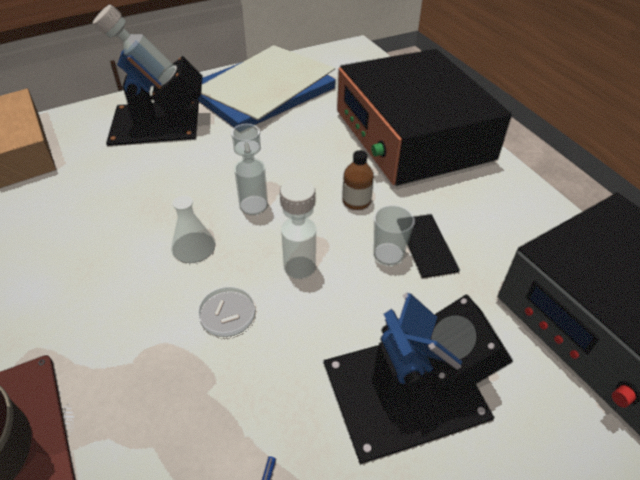

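View pics/top0.png

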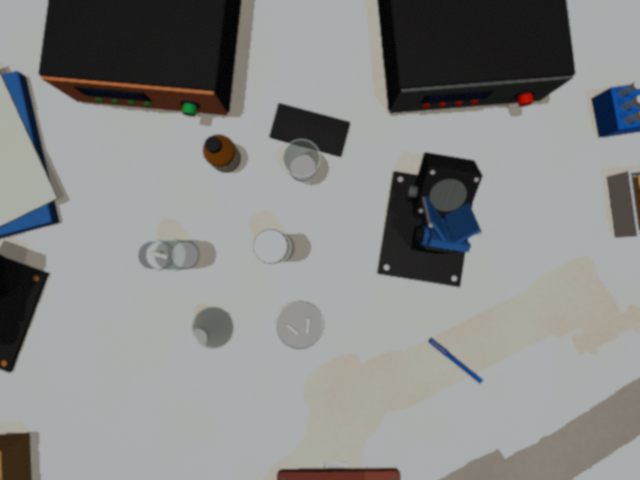

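The open bottle is left of the capped one: mouth (246,133) side and (158,254) top. The empty cradle unit is at (410,350) side and (440,215) top. I'll enlarge both.

Run:
```python
from h import *
a=cv2.imread('pics/side0.png');b=cv2.imread('pics/top0.png')
def c(i,x,y,w,h,k): return cv2.resize(i[y:y+h,x:x+w],(w*k,h*k),interpolation=cv2.INTER_CUBIC)
m=np.vstack([np.hstack([c(a,210,115,80,60,5),c(b,130,225,80,60,5)]),np.hstack([c(a,320,285,200,150,2),c(b,370,150,133,100,3)[:300,:399],np.zeros((300,1,3),np.uint8)])])
cv2.imwrite('pics/m1.png',m)
```

```text
(no output)
```

View pics/m1.png

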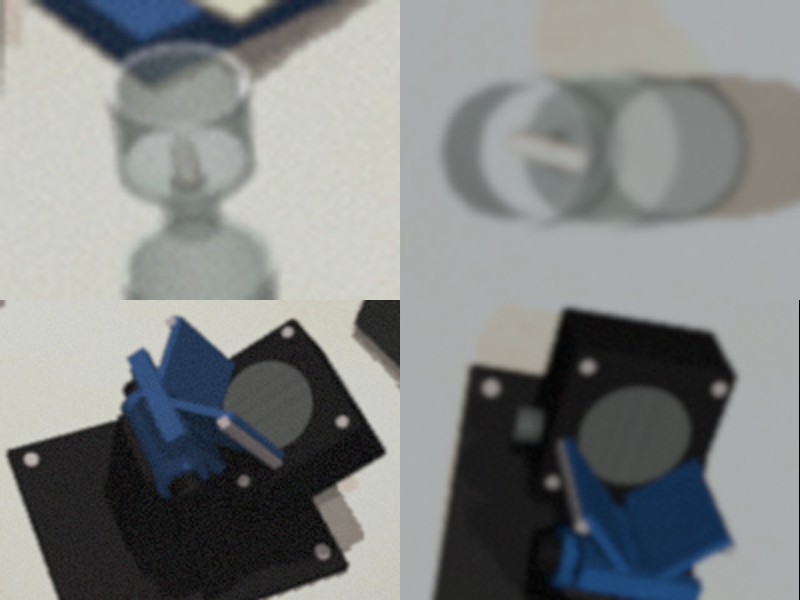

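Run:
```python
from h import *
a=cam('side0.png');b=cam('top0.png')
for n,p,q in [('rim',(246.4,132),(154.2,255)),('foot',(253,204.5),(186,254.4)),('bar1',(246.6,143),(151.6,252.6)),('bar2',(248,152),(167.6,257)),
 ('disc',(454,337.5),(448,195)),('fA',(464,300.5),(432.7,172.3)),('fB',(491,346),(476.7,179.3)),('fC',(441.5,375.5),(420.7,210.7)),
 ('bA',(336,364.5),(387,267)),('bB',(367,448),(456,279)),('bC top only',(481,411),(467,190))]:
    r=tri(a,p,b,q);print(n,np.round(r[0],4),round(r[1],4))
for q in [(400,179),(387,267),(456,279)]: print(np.round(atz(b,*q,.01),4))
for q in [(336,364.5),(367,448),(481,411)]: print(np.round(atz(a,*q,.01),4))
for q in [(275,246)]: print('spare',np.round(atz(b,*q,.17),4))
```

```text
rim [0.5198 0.2816 0.1768] 0.0015
foot [0.5192 0.2842 0.0084] 0.001
bar1 [0.5236 0.2987 0.1419] 0.0015
bar2 [0.5163 0.2733 0.1417] 0.0011
disc [ 0.6161 -0.1822  0.1204] 0.0004
fA [ 0.6501 -0.1515  0.1423] 0.0006
fB [ 0.6381 -0.2225  0.1411] 0.0009
fC [ 0.6127 -0.1721  0.0065] 0.0278
bA [ 0.494  -0.0962  0.0161] 0.0002
bB [ 0.4705 -0.2248  0.0201] 0.0011
bC top only [ 0.6395 -0.2517  0.0122] 0.0008
[ 0.6618 -0.1243  0.01  ]
[ 0.4939 -0.0973  0.01  ]
[ 0.4704 -0.2283  0.01  ]
[ 0.4957 -0.0932  0.01  ]
[ 0.4727 -0.2216  0.01  ]
[ 0.6403 -0.251   0.01  ]
spare [0.532  0.0999 0.17  ]
```

```bash
cat >> h.py <<'E'
def plan(P,Rt,n,g,polar=False,P0=None,R0=None):
    o=get_obs(); p=np.array(o['tcp_pos']) if P0 is None else np.array(P0); r=R.from_euler('xyz',o['tcp_rot']) if R0 is None else R0
    P=np.array(P,float); p0=p.copy();r0=r; w=(r.inv()*Rt).as_rotvec()
    out=[]
    for k in range(1,n+1):
        f=k/n; t=p0+(P-p0)*f
        if polar:
            a0,a1=np.arctan2(p0[1],p0[0]),np.arctan2(P[1],P[0]); q0,q1=np.hypot(*p0[:2]),np.hypot(*P[:2])
            a=a0+(a1-a0)*f;q=q0+(q1-q0)*f; t=np.array([q*np.cos(a),q*np.sin(a),t[2]])
        d=np.round(r.inv().apply(t-p),3); v=np.round(np.degrees((r.inv()*(r0*R.from_rotvec(w*f))).as_rotvec()),1)
        out.append([*map(float,d),*map(float,v),g]); p=p+r.apply(d); r=r*R.from_rotvec(np.radians(v))
    for i in range(0,n,12): print(str(out[i:i+12]).replace(' ',''))
    return p,r
def down(yaw): return R.from_euler('xyz',[np.pi,0,yaw])
E
python3 - <<'E'
from h import *
p,r=plan([.461,-.48,.31],down(1.1),5,1,True)
p,r=plan([.52,.2816,.28],down(2.87),19,1,True,p,r)
E
```

```text
[[0.04,0.002,-0.016,-0.0,-0.0,-7.3,1],[0.039,0.005,-0.016,-0.0,-0.0,-7.3,1],[0.04,0.007,-0.016,-0.0,-0.0,-7.3,1],[0.039,0.01,-0.016,-0.1,-0.0,-7.4,1],[0.038,0.012,-0.015,0.0,-0.0,-7.3,1]]
[[0.045,0.01,0.002,0.0,0.0,-5.3,1],[0.044,0.01,0.001,0.0,0.0,-5.4,1],[0.043,0.012,0.002,0.0,0.0,-5.3,1],[0.043,0.013,0.001,0.0,0.0,-5.3,1],[0.042,0.014,0.002,0.0,0.0,-5.4,1],[0.042,0.014,0.001,0.0,0.0,-5.3,1],[0.041,0.016,0.002,0.0,0.0,-5.4,1],[0.041,0.016,0.002,0.0,0.0,-5.3,1],[0.04,0.018,0.001,0.0,0.0,-5.3,1],[0.039,0.018,0.002,0.0,0.0,-5.4,1],[0.039,0.019,0.001,0.0,0.0,-5.3,1],[0.038,0.019,0.002,0.0,0.0,-5.3,1]]
[[0.037,0.021,0.001,0.0,0.0,-5.4,1],[0.036,0.021,0.002,0.0,0.0,-5.3,1],[0.036,0.022,0.002,0.0,0.0,-5.3,1],[0.035,0.023,0.001,0.0,0.0,-5.4,1],[0.034,0.023,0.002,0.0,0.0,-5.3,1],[0.033,0.024,0.001,0.0,0.0,-5.3,1],[0.033,0.025,0.002,0.0,0.0,-5.4,1]]
```

```bash
python3 -m jog '[[0.04,0.002,-0.016,0,0,-7.3,1],[0.039,0.005,-0.016,0,0,-7.3,1],[0.04,0.007,-0.016,0,0,-7.3,1],[0.039,0.01,-0.016,0,0,-7.3,1],[0.038,0.012,-0.015,0,0,-7.3,1]]'
python3 -m jog '[[0.045,0.01,0.002,0,0,-5.3,1],[0.044,0.01,0.001,0,0,-5.3,1],[0.043,0.012,0.002,0,0,-5.3,1],[0.043,0.013,0.001,0,0,-5.3,1],[0.042,0.014,0.002,0,0,-5.3,1],[0.042,0.014,0.001,0,0,-5.3,1],[0.041,0.016,0.002,0,0,-5.3,1],[0.041,0.016,0.002,0,0,-5.3,1],[0.04,0.018,0.001,0,0,-5.3,1],[0.039,0.018,0.002,0,0,-5.3,1],[0.039,0.019,0.001,0,0,-5.3,1],[0.038,0.019,0.002,0,0,-5.3,1]]'
python3 -m jog '[[0.037,0.021,0.001,0,0,-5.3,1],[0.036,0.021,0.002,0,0,-5.3,1],[0.036,0.022,0.002,0,0,-5.3,1],[0.035,0.023,0.001,0,0,-5.3,1],[0.034,0.023,0.002,0,0,-5.3,1],[0.033,0.024,0.001,0,0,-5.3,1],[0.033,0.025,0.002,0,0,-5.3,1],[0,0,0,0,0,0,1]]'
python3 - <<'E'
from h import *
print(get_obs()['q'])
plan([.52,.2825,.135],down(2.87),6,1)
E
```

```text
time: 0.72
tcp_pos: [0.4619, -0.4794, 0.3103]
tcp_rot: [-3.141, -0.0, 1.103]
wrist_force: [0.8, 0.3, -1.2]
gripper_width: 0.0854
grasp_force: 0.0
time: 2.22
tcp_pos: [0.6206, 0.0109, 0.2908]
tcp_rot: [-3.141, -0.001, 2.212]
wrist_force: [0.4, 1.1, -0.8]
gripper_width: 0.0853
grasp_force: 0.0
time: 3.22
tcp_pos: [0.5229, 0.2857, 0.2802]
tcp_rot: [3.141, -0.001, 2.864]
wrist_force: [0.6, -0.6, 0.7]
gripper_width: 0.0853
grasp_force: 0.0
[ 0.04580348  0.2872397  -0.76420286  1.49630264  0.19758494  1.43784538
  0.56872054]
[[0.0,-0.001,0.024,0.0,-0.0,-0.1,1],[0.001,-0.0,0.024,0.0,-0.0,-0.0,1],[-0.0,-0.001,0.025,0.0,-0.0,-0.1,1],[0.0,-0.001,0.024,0.0,-0.0,-0.0,1],[0.0,-0.0,0.024,0.0,-0.1,-0.1,1],[0.001,-0.001,0.024,0.0,0.0,-0.1,1]]
```

```bash
python3 -m jog '[[0,-0.003,0.036,0,0,0,1],[0.003,0,0.036,0,0,0,1],[0,0,0.036,0,0,0,1],[0,0,0.037,0,0,0,1],[0,0,0,0,0,0,-1],[0,0,0,0,0,0,-1],[0,0,0,0,0,0,-1],[0,0,0,0,0,0,-1],[0,0,0,0,0,0,-1],[0,0,0,0,0,0,-1]]'
```

```text
time: 4.47
tcp_pos: [0.5229, 0.2808, 0.1372]
tcp_rot: [3.139, 0.002, 2.856]
wrist_force: [0.2, 0.2, 6.8]
gripper_width: 0.0469
grasp_force: 62.0
```

```bash
python3 -m jog '[[0,0,-0.01,0,0,0,-1],[0,0,-0.03,0,0,0,-1],[0,0,-0.04,0,0,0,-1],[0,0,-0.04,0,0,0,-1],[0,0,-0.04,0,0,0,-1],[0,0,-0.04,0,0,0,-1],[0,0,-0.04,0,0,0,-1],[0,0,-0.02,0,0,0,-1],[0,0,0,0,0,0,-1]]'
python3 - <<'E'
from h import *
a=snap('side','s1.png');b=snap('top','t1.png'); print(get_obs()['q'])
A=cv2.imread('pics/s1.png');B=cv2.imread('pics/t1.png')
m=np.hstack([cv2.resize(A[0:300,100:400],(400,400)),cv2.resize(B[150:400,20:270],(400,400))]);cv2.imwrite('pics/m2.png',m)
E
```

```text
time: 5.6
tcp_pos: [0.522, 0.2803, 0.397]
tcp_rot: [3.14, 0.002, 2.857]
wrist_force: [1.2, -1.1, -2.6]
gripper_width: 0.0471
grasp_force: 61.6
[ 0.03403206  0.26178238 -0.76747002  1.29145238  0.18128907  1.65921517
  0.58550212]
```

View pics/m2.png

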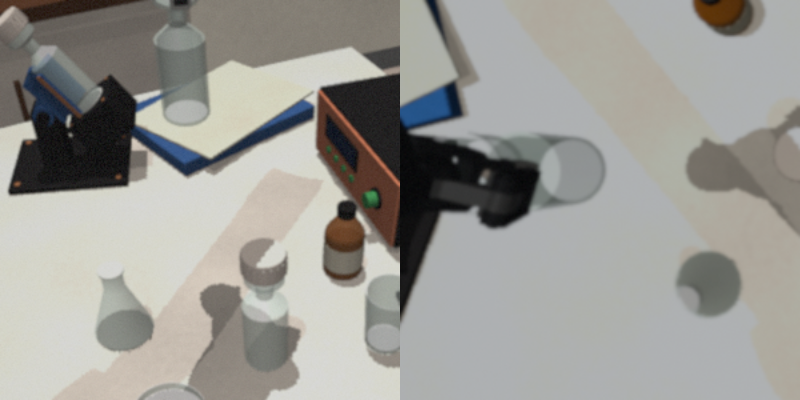

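```bash
python3 -m jog '[[0,0,0,9,0,0,-1],[0,0,0,9,0,0,-1],[0,0,0,9,0,0,-1],[0,0,0,9,0,0,-1],[0,0,0,9,0,0,-1],[0,0,0,3,0,0,-1],[0,0,0,0,0,0,-1],[0,0,0,0,0,0,-1],[0,0,0,0,0,0,-1],[0,0,0,0,0,0,-1]]'
python3 - <<'E'
from h import *
o=get_obs();print(o['q'],np.degrees(R.from_euler('xyz',o['tcp_rot']).as_matrix()[:,2]*0+R.from_euler('xyz',o['tcp_rot']).as_matrix()[:,2]),R.from_euler('xyz',o['tcp_rot']).as_matrix().round(2).tolist())
E
```

```text
time: 6.95
tcp_pos: [0.5311, 0.2722, 0.36]
tcp_rot: [-2.525, -0.061, 2.85]
wrist_force: [0.3, 0.4, -2.3]
gripper_width: 0.0471
grasp_force: 63.6
[-0.82853684  0.58055547  0.2092934   1.00432386  0.23742276  2.08777883
  0.73949194] [-12.23876502 -30.93627039 -46.64725238] [[-0.96, 0.2, -0.21], [0.29, 0.79, -0.54], [0.06, -0.58, -0.81]]
```

Run:
```python
from h import *
plan([.65,.05,.37],down(3.22),10,-1,True)
```

```text
[[-0.02,-0.012,0.006,-3.4,-1.0,-1.9,-1],[-0.019,-0.015,0.006,-3.5,-1.0,-2.0,-1],[-0.018,-0.016,0.006,-3.4,-1.0,-1.9,-1],[-0.017,-0.018,0.006,-3.4,-0.9,-2.0,-1],[-0.015,-0.019,0.006,-3.4,-1.0,-1.9,-1],[-0.014,-0.021,0.004,-3.5,-1.0,-2.0,-1],[-0.012,-0.022,0.004,-3.4,-1.0,-1.9,-1],[-0.01,-0.024,0.003,-3.4,-1.0,-2.0,-1],[-0.009,-0.025,0.002,-3.5,-1.0,-1.9,-1],[-0.007,-0.025,0.0,-3.4,-1.0,-1.9,-1]]
```

```bash
python3 -m jog '[[-0.02,-0.012,0.006,-3.4,-1,-1.9,-1],[-0.019,-0.015,0.006,-3.4,-1,-2,-1],[-0.018,-0.016,0.006,-3.4,-1,-1.9,-1],[-0.017,-0.018,0.006,-3.4,-1,-2,-1],[-0.015,-0.019,0.006,-3.4,-1,-1.9,-1],[-0.014,-0.021,0.004,-3.4,-1,-2,-1],[-0.012,-0.022,0.004,-3.4,-1,-1.9,-1],[-0.01,-0.024,0.003,-3.4,-1,-2,-1],[-0.009,-0.025,0.002,-3.4,-1,-1.9,-1],[-0.007,-0.025,0,-3.4,-1,-1.9,-1],[0,0,0,0,0,0,-1]]'
python3 - <<'E'
from h import *
o=get_obs();print(o['q']);plan([.65,.05,.37],down(3.22),1,-1)
E
```

```text
time: 8.32
tcp_pos: [0.6501, 0.0454, 0.372]
tcp_rot: [-3.133, 0.003, -3.069]
wrist_force: [-0.0, 0.8, -1.4]
gripper_width: 0.0469
grasp_force: 63.2
[-0.3027793   0.30848864  0.22041548  1.22491748 -0.05824176  1.6123611
  1.54793525]
[[-0.0,0.005,0.002,-0.5,0.2,-0.4,-1]]
```

```bash
python3 -m jog '[[0,0,0,8,0,0,-1],[0,0,0,8,0,0,-1],[0,0,0,8,0,0,-1],[0,0,0,8,0,0,-1],[0,0,0,8,0,0,-1],[0,0,0,8,0,0,-1],[0,0,0,0,0,0,-1],[0,0,0,0,0,0,-1],[0,0,0,0,0,0,-1],[0,0,0,0,0,0,-1]]'
python3 - <<'E'
from h import *
o=get_obs();print(o['q'],R.from_euler('xyz',o['tcp_rot']).as_matrix().round(2).tolist())
E
```

```text
time: 9.57
tcp_pos: [0.6502, 0.0495, 0.372]
tcp_rot: [-2.298, 0.003, -3.064]
wrist_force: [-0.4, -0.3, -1.1]
gripper_width: 0.047
grasp_force: 63.8
[-0.70556996  0.44573879  0.25225931  1.29003967  0.67230275  1.7452866
  1.19557909] [[-1.0, -0.05, 0.06], [-0.08, 0.66, -0.74], [-0.0, -0.75, -0.66]]
```

48° reached. Now the other way.

```bash
python3 -m jog '[[0,0,0,-9,0,0,-1],[0,0,0,-9,0,0,-1],[0,0,0,-9,0,0,-1],[0,0,0,-9,0,0,-1],[0,0,0,-9,0,0,-1],[0,0,0,-9,0,0,-1],[0,0,0,-9,0,0,-1],[0,0,0,-9,0,0,-1],[0,0,0,-9,0,0,-1],[0,0,0,-9,0,0,-1],[0,0,0,-6,0,0,-1],[0,0,0,0,0,0,-1]]'
python3 -m jog '[[0,0,0,0,0,0,-1],[0,0,0,0,0,0,-1],[0,0,0,0,0,0,-1],[0,0,0,0,0,0,-1]]'
python3 - <<'E'
from h import *
o=get_obs();print(o['q'],R.from_euler('xyz',o['tcp_rot']).as_matrix().round(2).tolist())
A=snap('side','s2.png');B=snap('top','t2.png')
M=R.from_euler('xyz',o['tcp_rot']).as_matrix()
f=np.array(o['tcp_pos'])+M[:,2]*.137
print('mouth,foot px',[proj(s,p).round() for s in (A,B) for p in (o['tcp_pos'],f)])
m=[]
for s in (A,B):
    c=proj(s,(np.array(o['tcp_pos'])+f)/2).astype(int); x=max(0,min(480,c[0]-80));y=max(0,min(320,c[1]-80))
    print(x,y); m.append(cv2.resize(cv2.cvtColor(s['color'],cv2.COLOR_RGB2BGR)[y:y+160,x:x+160],(400,400),interpolation=cv2.INTER_CUBIC))
cv2.imwrite('pics/m3.png',np.hstack(m))
E
```

```text
time: 11.08
tcp_pos: [0.65, 0.0476, 0.369]
tcp_rot: [2.312, -0.002, -3.067]
wrist_force: [-0.3, 0.2, -1.6]
gripper_width: 0.0472
grasp_force: 63.2
time: 11.58
tcp_pos: [0.65, 0.0512, 0.3714]
tcp_rot: [2.312, 0.002, -3.062]
wrist_force: [0.7, -0.1, -2.0]
gripper_width: 0.0472
grasp_force: 63.2
[ 0.13366118  0.44014638  0.16713654  1.28174447 -0.84279526  1.74030511
  1.93737591] [[-1.0, -0.06, -0.06], [-0.08, 0.67, 0.74], [-0.0, 0.74, -0.67]]
mouth,foot px [array([400.,  69.]), array([350.,  98.]), array([303., 133.]), array([227., 159.])]
292 4
181 67
```

View pics/m3.png

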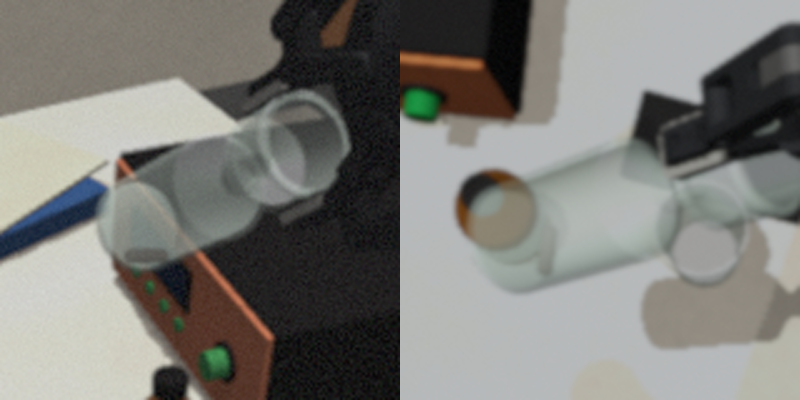

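```bash
cat >> h.py <<'E'
yw=-.1676; sx=np.array([np.cos(yw),np.sin(yw),0]); up=np.array([0,0,1.]); t=np.radians(35)
zc=np.cos(t)*up-np.sin(t)*sx; xc=np.cos(t)*sx+np.sin(t)*up; yc=np.cross(zc,xc)
RP=R.from_matrix(np.c_[-xc,yc,-zc]); C0=np.array([.616,-.182,.118])
def pl(a,b,c=0): return C0+zc*(.1372+b)+xc*(.003+a)+yc*c
E
python3 - <<'E'
from h import *
o=get_obs();r=R.from_euler('xyz',o['tcp_rot']);tc=np.array(o['tcp_pos'])
b,e=tri(cam('s2.png'),(350.8,106),cam('t2.png'),(239.8,166)); print('bar in tool',r.inv().apply(b-tc),e)
print(pl(.08,.06)); plan(pl(.08,.06),RP,12,-1)
E
```

```text
bar in tool [ 0.00942991 -0.01199644  0.12656014] 0.00038420024645992854
[ 0.57151256 -0.1744733   0.32714363]
[[0.008,-0.015,-0.011,4.2,-3.2,-0.1,-1],[0.007,-0.016,-0.01,4.2,-3.2,-0.1,-1],[0.007,-0.016,-0.01,4.1,-3.2,-0.2,-1],[0.007,-0.017,-0.008,4.2,-3.3,-0.1,-1],[0.006,-0.018,-0.008,4.2,-3.2,-0.1,-1],[0.006,-0.018,-0.007,4.2,-3.2,-0.1,-1],[0.005,-0.019,-0.006,4.1,-3.2,-0.2,-1],[0.005,-0.019,-0.004,4.2,-3.2,-0.1,-1],[0.005,-0.019,-0.004,4.2,-3.2,-0.1,-1],[0.005,-0.02,-0.002,4.2,-3.2,-0.2,-1],[0.004,-0.019,-0.001,4.2,-3.3,-0.1,-1],[0.005,-0.02,-0.001,4.2,-3.2,-0.1,-1]]
```

The picture shows the bar lying at the bottom, 127 mm ahead of the TCP and about 11 mm from the foot, so it is free. Moving to the cradle.

```bash
python3 -m jog '[[0.008,-0.015,-0.011,4.2,-3.2,-0.1,-1],[0.007,-0.016,-0.01,4.2,-3.2,-0.1,-1],[0.007,-0.016,-0.01,4.2,-3.2,-0.1,-1],[0.007,-0.017,-0.008,4.2,-3.2,-0.1,-1],[0.006,-0.018,-0.008,4.2,-3.2,-0.1,-1],[0.006,-0.018,-0.007,4.2,-3.2,-0.1,-1],[0.005,-0.019,-0.006,4.2,-3.2,-0.2,-1],[0.005,-0.019,-0.004,4.2,-3.2,-0.1,-1],[0.005,-0.019,-0.004,4.2,-3.2,-0.1,-1],[0.005,-0.02,-0.002,4.2,-3.2,-0.2,-1],[0.004,-0.019,-0.001,4.2,-3.2,-0.1,-1],[0.005,-0.02,-0.001,4.2,-3.2,-0.1,-1]]'
python3 -m jog '[[0,0,0,0,0,0,-1]]'
python3 - <<'E'
from h import *
print(get_obs()['q']);p,r=plan(pl(.03,.012),RP,5,-1);plan(pl(.03,.012),RP,1,-1)
E
```

```text
time: 13.18
tcp_pos: [0.5706, -0.175, 0.3281]
tcp_rot: [-3.135, 0.609, 2.975]
wrist_force: [-0.7, -0.1, -2.2]
gripper_width: 0.0474
grasp_force: 63.5
time: 13.3
tcp_pos: [0.5698, -0.1744, 0.3274]
tcp_rot: [-3.137, 0.606, 2.975]
wrist_force: [0.2, 0.4, -0.9]
gripper_width: 0.0473
grasp_force: 63.5
[ 0.09391224 -0.22942802  0.12933005  1.98826673 -0.00232015  0.77568945
  1.6327429 ]
[[0.01,0.0,0.01,-0.0,-0.1,0.0,-1],[0.009,0.0,0.01,-0.1,-0.0,0.0,-1],[0.01,0.0,0.01,-0.0,-0.1,0.0,-1],[0.01,0.0,0.009,-0.1,-0.0,0.0,-1],[0.01,0.0,0.01,-0.0,-0.1,0.0,-1]]
[[0.049,0.0,0.049,-0.2,-0.3,0.0,-1]]
```

```bash
python3 -m jog '[[0.012,0,0.012,0,0,0,-1],[0.012,0,0.012,0,0,0,-1],[0.012,0,0.012,0,0,0,-1],[0.013,0,0.013,0,-0.3,0,-1],[0,0,0,0,0,0,-1]]'
python3 - <<'E'
from h import *
o=get_obs();print(o['q']);A=snap('side','s3.png');B=snap('top','t3.png')
g=lambda s,x,y:cv2.resize(cv2.cvtColor(s['color'],cv2.COLOR_RGB2BGR)[y:y+200,x:x+133],(399,600),interpolation=cv2.INTER_CUBIC)
cv2.imwrite('pics/m4.png',np.hstack([g(A,380,200),g(B,375,100)]))
r=R.from_euler('xyz',o['tcp_rot']);tc=np.array(o['tcp_pos'])
for k in(.137,.042): print('expected axis',k,[proj(s,tc+r.apply([.003,0,k])).round(1) for s in(A,B)])
E
```

```text
time: 13.92
tcp_pos: [0.5577, -0.1726, 0.257]
tcp_rot: [-3.137, 0.608, 2.975]
wrist_force: [-0.3, 0.6, -2.1]
gripper_width: 0.0471
grasp_force: 63.5
[ 0.0929113  -0.2148251   0.13794948  2.122861   -0.01037537  0.62427167
  1.64610411]
expected axis 0.137 [array([469.6, 324.9]), array([454.4, 182.9])]
expected axis 0.042 [array([442.6, 297.7]), array([465.9, 211.4])]
```

View pics/m4.png

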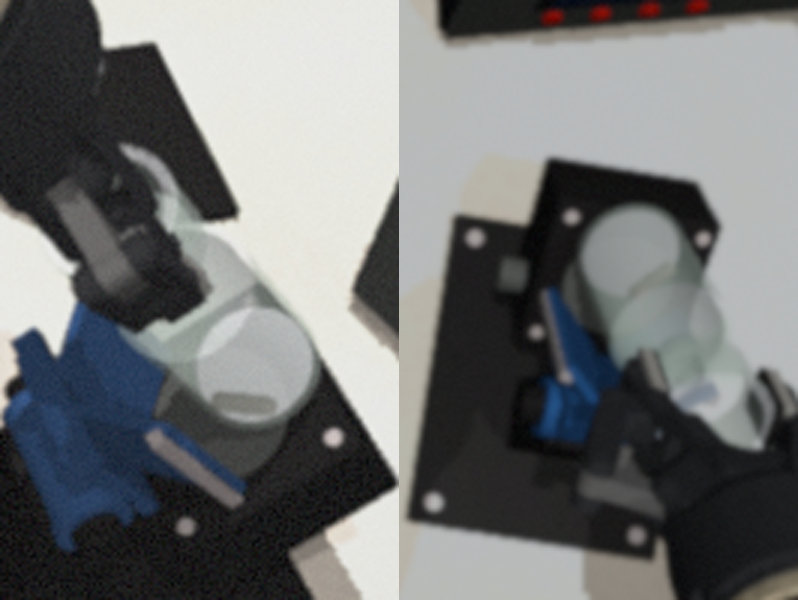

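Run:
```python
from h import *
p,e=tri(cam('s3.png'),(466,321.7),cam('t3.png'),(454.3,183.3)); 
d=p-np.array([.6161,-.1822,.1204]); print(p,e,'cradle xyz of foot rel disc',d@xc,d@yc,d@zc)
tc=np.array(get_obs()['tcp_pos']);d=tc-C0;print('tcp',d@xc,d@yc,d@zc-.1372)
```

```text
[ 0.62950665 -0.1829356   0.14845443] 0.003258834887406497 cradle xyz of foot rel disc 0.02702007762461247 0.0015111572421035906 0.015328468076115164
tcp 0.03424139630354924 -0.000541812403963976 0.012029788698040389
```

```bash
python3 -m jog '[[0.013,0,0,0,0,0,-1],[0.01,0,0,0,0,0,-1],[0.002,0,0,0,0,0,-1],[0,0,0,0,0,0,-1]]'; python3 -m jog '[[0.002,0,0,0,0,0,-1],[0,0,0.005,0,0,0,-1],[0,0,0.004,0,0,0,-1],[0,0,0,0,0,0,-1]]'
```

```text
time: 14.52
tcp_pos: [0.5388, -0.1697, 0.2458]
tcp_rot: [-3.136, 0.613, 2.975]
wrist_force: [-0.6, -0.4, -1.4]
gripper_width: 0.0469
grasp_force: 63.4
time: 15.02
tcp_pos: [0.5424, -0.1703, 0.2365]
tcp_rot: [-3.136, 0.612, 2.975]
wrist_force: [1.9, -1.8, -2.2]
gripper_width: 0.0473
grasp_force: 62.9
```

```bash
python3 -m jog '[[0,0,0.002,0,0,0,-1],[0,0,0,0,0,0,-1]]'; python3 -m jog '[[0,0,0.001,0,0,0,-1],[0,0,0,0,0,0,-1]]'
```

```text
time: 15.28
tcp_pos: [0.5435, -0.1705, 0.2352]
tcp_rot: [-3.136, 0.612, 2.975]
wrist_force: [1.5, -1.3, -1.9]
gripper_width: 0.0474
grasp_force: 62.8
time: 15.52
tcp_pos: [0.544, -0.1705, 0.2345]
tcp_rot: [-3.136, 0.613, 2.975]
wrist_force: [0.9, -1.2, -0.9]
gripper_width: 0.0469
grasp_force: 63.0
```

```bash
python3 -m jog '[[0.001,0,0,0,0,0,-1],[0,0,0,0,0,0,-1]]'; python3 -m jog '[[0.001,0,0,0,0,0,-1],[0,0,0,0,0,0,-1]]'; python3 -m jog '[[0,0,0.001,0,0,0,-1],[0,0,0,0,0,0,-1]]';  python3 -m jog '[[0,0,0.001,0,0,0,-1],[0,0,0,0,0,0,-1]]'
python3 - <<'E'
from h import *
o=get_obs();tc=np.array(o['tcp_pos']);d=tc-C0;print('tcp',d@xc,d@yc,d@zc-.1372); f=o['wrist_force'];print(f@xc,f@yc,f@zc)
E
```

```text
time: 15.78
tcp_pos: [0.5433, -0.1704, 0.2341]
tcp_rot: [-3.136, 0.613, 2.975]
wrist_force: [1.3, -2.4, -1.6]
gripper_width: 0.0471
grasp_force: 63.0
time: 16.02
tcp_pos: [0.5425, -0.1703, 0.2337]
tcp_rot: [-3.136, 0.613, 2.975]
wrist_force: [1.3, -1.5, 0.1]
gripper_width: 0.047
grasp_force: 63.0
time: 16.27
tcp_pos: [0.5436, -0.1704, 0.2339]
tcp_rot: [-3.136, 0.615, 2.975]
wrist_force: [-4.3, -0.2, 8.4]
gripper_width: 0.047
grasp_force: 63.5
time: 16.52
tcp_pos: [0.5445, -0.1705, 0.2344]
tcp_rot: [-3.136, 0.616, 2.976]
wrist_force: [-13.2, 3.6, 17.5]
gripper_width: 0.0472
grasp_force: 64.4
tcp 0.007495351210092517 -0.0005393509733258462 -0.00029684680700176047
-1.1135480726983307 1.3735878920064732 22.194333766757772
```

```bash
python3 -m jog '[[0,0,-0.002,0,0,0,-1],[0,0,0,0,0,0,-1]]'; python3 -m jog '[[0.002,0,0,0,0,0,-1],[0,0,0,0,0,0,-1]]'; python3 -m jog '[[0.001,0,0,0,0,0,-1],[0,0,0,0,0,0,-1]]';  python3 -m jog '[[0.001,0,0,0,0,0,-1],[0,0,0,0,0,0,-1]]'
python3 - <<'E'
from h import *
o=get_obs();tc=np.array(o['tcp_pos']);d=tc-C0;print('tcp',d@xc,d@yc,d@zc-.1372); f=o['wrist_force'];print(f@xc,f@yc,f@zc)
A=snap('side','s4.png');B=snap('top','t4.png')
g=lambda s,x,y:cv2.resize(cv2.cvtColor(s['color'],cv2.COLOR_RGB2BGR)[y:y+200,x:x+133],(399,600),interpolation=cv2.INTER_CUBIC)
cv2.imwrite('pics/m5.png',np.hstack([g(A,380,220),g(B,375,100)]))
E
```

```text
time: 16.77
tcp_pos: [0.5424, -0.1704, 0.2335]
tcp_rot: [-3.136, 0.613, 2.975]
wrist_force: [0.7, -1.1, 1.4]
gripper_width: 0.047
grasp_force: 63.0
time: 17.02
tcp_pos: [0.541, -0.1699, 0.2325]
tcp_rot: [-3.137, 0.613, 2.975]
wrist_force: [-0.4, -0.6, 2.7]
gripper_width: 0.0471
grasp_force: 62.1
time: 17.27
tcp_pos: [0.5403, -0.1698, 0.232]
tcp_rot: [-3.137, 0.613, 2.975]
wrist_force: [1.7, 0.5, 5.0]
gripper_width: 0.0473
grasp_force: 62.1
time: 17.52
tcp_pos: [0.5396, -0.1697, 0.2317]
tcp_rot: [-3.136, 0.614, 2.975]
wrist_force: [2.5, -0.2, 4.9]
gripper_width: 0.0471
grasp_force: 62.0
tcp 0.0018362079546895421 -0.0006163653115659144 0.0003213287865215242
4.83807357985221 0.194773952494884 2.562970101137075
```

View pics/m5.png

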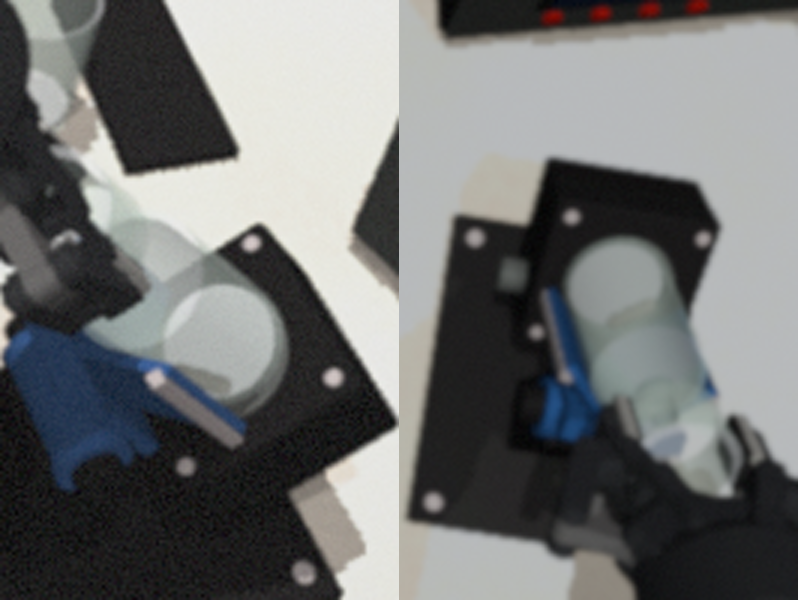

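The bottle sits in the V with its foot on the disc and the bar at the bottom, and the contact forces are small. Seat it a touch more and release.

```bash
python3 -m jog '[[0.001,0,0,0,0,0,-1],[0,0,0.001,0,0,0,-1],[0,0,0,0,0,0,-1]]'; python3 -m jog '[[0,0,0,0,0,0,0.25],[0,0,0,0,0,0,0.25],[0,0,0,0,0,0,0.25],[0,0,0,0,0,0,0.4],[0,0,0,0,0,0,0.6],[0,0,0,0,0,0,0.8],[0,0,0,0,0,0,1],[0,0,0,0,0,0,1],[0,0,0,0,0,0,1]]'
```

```text
time: 18.0
tcp_pos: [0.5399, -0.1695, 0.2315]
tcp_rot: [-3.137, 0.616, 2.976]
wrist_force: [-3.1, 3.0, 12.4]
gripper_width: 0.0469
grasp_force: 62.2
time: 19.12
tcp_pos: [0.5389, -0.1697, 0.2297]
tcp_rot: [-3.136, 0.613, 2.975]
wrist_force: [0.8, -0.2, -0.4]
gripper_width: 0.0857
grasp_force: 0.0
```

```bash
python3 -m jog '[[0,0,-0.01,0,0,0,1],[0,0,-0.015,0,0,0,1],[0,0,-0.02,0,0,0,1],[0,0,-0.02,0,0,0,1],[0,0,-0.02,0,0,0,1],[0,0,-0.02,0,0,0,1],[0,0,0,0,0,0,1],[0,0,0,0,0,0,1]]'
python3 - <<'E'
from h import *
A=snap('side','s5.png');B=snap('top','t5.png');print(get_obs()['q'])
a=cv2.imread('pics/s5.png');b=cv2.imread('pics/t5.png')
cv2.imwrite('pics/m6.png',np.hstack([cv2.resize(a[80:480,140:540],(400,400)),cv2.resize(b[60:360,180:480],(400,400))]))
E
```

```text
time: 20.12
tcp_pos: [0.4906, -0.1645, 0.3072]
tcp_rot: [-3.137, 0.609, 2.973]
wrist_force: [-0.1, 0.4, -0.1]
gripper_width: 0.0853
grasp_force: 0.0
[ 0.51513529 -0.38064295 -0.17620005  2.13870645 -0.22103836  0.78480382
  1.84360682]
```

View pics/m6.png

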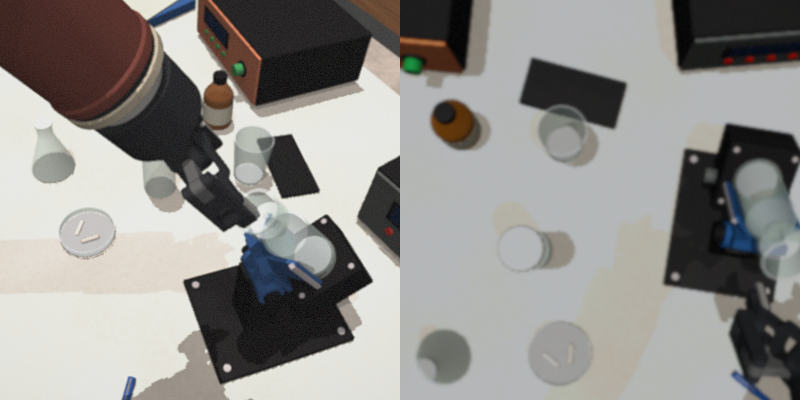

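The bottle lies in the cradle with its foot on the disc, and the bystanders have not moved. Joint 2 is at its stop, so I'll ease it off before handing in.

```bash
python3 -m jog '[[-0.015,0,0,0,0,0,1],[-0.015,0,0,0,0,0,1],[-0.015,0,0,0,0,0,1],[0,0,0,0,0,0,1],[0,0,0,0,0,0,1]]'
python3 - <<'E'
from h import *
o=get_obs();print(o['q'],o['wrist_force'],o['tcp_pos']);print(hand_in())
E
```

```text
time: 20.85
tcp_pos: [0.5272, -0.1705, 0.3322]
tcp_rot: [-3.138, 0.607, 2.973]
wrist_force: [0.4, 0.2, -0.2]
gripper_width: 0.0853
grasp_force: 0.0
[ 0.52888075 -0.30513761 -0.20357951  2.03549046 -0.19560875  0.80952213
  1.80864691] [ 0.41251976  0.17404945 -0.15754183] [ 0.52716366 -0.17048378  0.33220517]
the job is handed in; nothing more can be done
None
```

The stir bar is freed and at the bottom of the bottle, the bottle lies in the blue cradle with its foot on the drive box, and the job was handed in at about 21 s with the gripper clear and the bystanders standing where they were; joint 2 read -0.3806 rad during the retreat, just past its listed -0.38 limit, and no verdict came back, so I can't say whether that counts against it.

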